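# Rock the sorter gate and feed the ball

## Task

The seesaw gate of the ball sorter leans to the left chute. Rock it over its pivot with a fingertip until it rests fully over to the right, and only then push the steel ball along the feed deck and off its end onto the gate, so that it rolls down the right chute and stays there. Touch and push only: do not pick up the ball, and leave the other things on the bench where they are. (Left and right as the robot sees them.)

Things in the scene. Friction and masses are not known exactly. Their poses are not given: they have to be found in the camera images.
- sorter: Ball sorter fixed to the bench, 490 mm long (its y, left +y), 185 mm deep (its x, +x away from the robot), turned by up to 0.32 rad. Origin: on the bench top, under the middle of the gate; z up. The gate's pivot axis is parallel to x, 100 mm above the bench. The feed deck runs along x at y = 0 from x = -132 to -44 mm, top 124 mm above the bench; the gate lies beyond it, its floor 14 mm lower there.
- deck_end (a point): Middle of the deck's far edge, at deck height (z 124 mm), x = -44 mm in the sorter's frame, next to the gate. The deck is 60 mm wide and level, with two guide rails 32 mm apart, 6 mm high, along its x, and a lip 2.5 mm high across it 76 mm nearer the robot than this point; this edge is open. A ball pushed over it in the sorter's +x drops onto the middle of the gate and rolls to its low end.
- right_chute (a point): Middle of the floor of the right (-y) chute, 48 mm above the bench. The steel chute is fixed, 82 mm wide inside, walls 32 mm high; its floor slopes down from 69 mm height at y = -117 mm (sorter frame) to an end wall at y = -241 mm, whose top is 86 mm high. The left chute is its mirror image.
- gate (a joint): Tilt of the seesaw gate, rad: 0 level, -0.25 fully left (right end raised), +0.25 fully right (right, -y end down). Aluminium trough, 220 mm long in y, 80 mm wide inside, open at both ends, rear wall 30 mm, front walls 22 mm above its floor. A weight behind it, its top 70 mm above the pivot, makes it over-centre: pressed past level it falls to the other stop and stays. Less than 3 N at an end moves it.
- gate_right_end (a point): Point on the trough floor (top face), mid width, 90 mm right (-y) of the pivot: the raised end at the start, a place to press down. It moves with the gate, from about 32 mm above the height of the pivot axis to about 13 mm below it (pivot axis 100 mm above the bench).
- gate_left_end (a point): Point on the trough floor (top face), mid width, 90 mm left (+y) of the pivot.
- ball_center (a point): Centre of the plain polished dark steel ball, 40 mm diameter, 0.25 kg. It starts at rest on the feed deck between the rails, its centre 144 mm above the bench and 30 to 52 mm from the deck's end. It rolls under a push of less than 2 N and may roll on a little by itself.
- tape_measure: Tape measure, 65 x 84 x 35 mm, yellow, lying loose on the bench in front of the sorter; origin at the centre of its underside. Bystander.
- sample_block: Sawn block of fused plastic, 48 x 62 x 36 mm, loose on the bench; origin at the centre of its underside. Bystander.
- hex_nut: Rusty steel nut, 29 x 34 x 14 mm, loose on the bench; origin at the centre of its underside. Bystander.
- bolt: Bolt standing on its head, 29 x 26 x 65 mm, loose on the bench; origin at the centre of its underside. Bystander.

How it is judged:
By the outcome, as a careful person would: the job done as asked, in the order asked, and still so for the second after the job is handed in, with the robot touching nothing.
It also fails if it takes over 48 s, if anything falls off the work surface, if the arm or the gripper's body presses on something with over 40 N, if the wrist force passes 120 N, or if a joint passes its speed limit or range.

## Robot

A 6-joint arm with a two-finger parallel gripper is mounted at the origin on the work surface; the furniture and walls round the work are solid. World frame = base frame: x ahead of the robot, y to its left, z up, the work surface at z = 0. Lengths are in mm, angles in rad, forces in N, time in s.
With the tool pointing down it reaches from about 400 to 825 mm from the base axis. Payload 7 kg.
Tool frame: the origin (TCP) lies between the finger pads; the fingertips stand 14 mm ahead of it and the grasp point (between the pads) lies 5 mm behind it (ctrl.nose_length is the distance from the TCP to the fingertips, in mm); z points along the fingers, y is the direction in which the jaws open and shut (so a half turn about z gives the same grasp; the last joint's range is limited). The gripper opens to 88 mm and grips with 3 to 60 N. Pads are 19 mm wide; open, the fingers measure 130 mm over their backs; the gripper's body (78 mm by 193 mm) begins 47 mm behind the grasp point.
Start: joints at [1.423, 0.359, 0.012, 0, -1.224, -0.288], TCP at [284.947, 611.883, 240.561] pointing down, gripper open.
Joint ranges: [-3.07, 3.07], [-1.43, 2.12], [-1.02, 1.25], [-3.03, 1.67], [-3.05, -0], [-3.03, 3.03]. Speed limits (rad/s): [2.39, 2.39, 3.01, 3.14, 3.14, 3.14].

## Interface

Orientations are given as a rotation vector (axis times angle).
In Python, from rig import monitor, imaging, ticket, ctrl gives the robot as it stands.
- The arm moves only by the shell command python3 -m creep 'ROWS'. ROWS is JSON, a list of rows, each an object with "twist": the turn, a rotation vector about the tool's x, y, z in degrees, a list of three; "linear": the shift along the tool's x, y, z in cm, a list of three; "fingers": the opening, from 0 (shut) to 1 (fully open). In form: [{"twist": [wx, wy, wz], "linear": [tx, ty, tz], "fingers": fingers}, ...]. A call has 1 to 5 rows; each row is the pose to reach, as a shift and turn from the pose commanded when the call began, along the tool's axes at that moment; what a row does not reach only later rows make up. A row lasts 1/12 s, in which the tool goes at most 41.7 mm and 7.16 degrees, less where a joint would pass 70% of its speed; a pose out of reach is approached as far as the arm can. A call with a gripper value outside its range is refused whole. The fingers move at their own pace and stop on an object; the grip force is fixed at half the most. Time passes only in rows, so rows that repeat a pose let the fingers close. It gives the time, the measured TCP pose, the force and the opening at its end, in the units of the state.
- monitor.get_obs(): the state, without advancing time (a new reading comes with each control period).
- imaging.snapshot(name): name is "scene" or "side" or "wrist"; returns a dict with "img" (400x640x3 uint8, red, green, blue), "fx", "fy", "cx", "cy" (pixels), "position" and "attitude" of the camera in the world. Camera axes: x right, y down, z forward; pixel columns grow to the right and rows downward; lengths in mm; the calibration is good to about 2 mm. A picture is of the moment at which its call begins. There is no depth.
- ticket.job_done(): hands the job in, once; it reports no verdict.
The state is a dict: "t": time; "joint_positions": joint angles; "qvel": joint speeds; "effort": joint torques, N m; "eef_pos": TCP position; "orientation": TCP orientation; "force": force on the tool from outside, world axes, zero at the start; "wrist_torque": the same for the moment, N m; "grip_width": opening from 0.0 (shut) to 1.0 (fully open).
Only numpy, scipy, OpenCV 4.12 (cv2) and the standard library are available. Lean on these libraries where they do the work, as an engineer would, in place of code of your own. Each camera call takes 0.05 s, during which the arm holds its last target. There are 200 camera calls.

## Working session

There is one attempt and no reset: what is moved stays moved. The work goes in short steps, Python scripts to look and compute and a shell command to move; the robot and the scene stay as the last step left them, time stands still between calls to the robot, and variables do not carry over. Pictures are saved under pics/ and viewed, about 8 in all and at most 12, crops included, and the job is handed in when it is done.

```bash
mkdir -p pics; cat > h.py <<'E'
import numpy as np, cv2
from scipy.spatial.transform import Rotation as R
from rig import monitor, imaging, ticket, ctrl
def snap(n,f):
    s=imaging.snapshot(n); cv2.imwrite('pics/'+f,s['img'][:,:,::-1]); 
    np.savez('pics/'+f+'.npz',**{k:np.array(v) for k,v in s.items()}); return s
def load(f): return dict(np.load('pics/'+f+'.npz'))
def rot(a):
    a=np.array(a,float)
    if a.shape==(3,3): return a
    return R.from_rotvec(a).as_matrix() if a.size==3 else R.from_quat(a).as_matrix()
def ray(s,u,v):
    d=rot(s['attitude'])@np.array([(u-s['cx'])/s['fx'],(v-s['cy'])/s['fy'],1]); return np.array(s['position'],float),d
def onz(s,u,v,z):
    p,d=ray(s,u,v); return p+d*(z-p[2])/d[2]
def proj(s,P):
    c=rot(s['attitude']).T@(np.array(P,float)-s['position']); return [float(s['fx']*c[0]/c[2]+s['cx']),float(s['fy']*c[1]/c[2]+s['cy'])]
def tri(obs):
    A=np.zeros((3,3));b=np.zeros(3)
    for s,u,v in obs:
        p,d=ray(s,u,v);d/=np.linalg.norm(d);M=np.eye(3)-np.outer(d,d);A+=M;b+=M@p
    return np.linalg.solve(A,b)
E
python3 - <<'E'
from h import *
for n in ('scene','side','wrist'):
    s=snap(n,n+'0.png'); print(n,s['position'],s['attitude'],s['fx'])
print(monitor.get_obs(), ctrl.nose_length)
a=[cv2.imread(f'pics/{n}0.png') for n in ('side','wrist')]
E
```

```text
scene [-103.8989888  -657.23341299  552.28290463] [-1.92651536  0.73041351 -0.43862117] 383.5096118272176
side [-136.90974532 -868.1596183   550.76139402] [-1.87645061  0.58397794 -0.42894152] 466.9479161359608
wrist [361.18783653 575.7759915  384.0665518 ] [ 1.58671838 -2.48637521 -0.38776619] 309.34787279318886
{'t': 0.15, 'joint_positions': array([ 1.42309436e+00,  3.59227927e-01,  1.12905705e-02, -2.29463960e-04,
       -1.22410959e+00, -2.88112074e-01]), 'qvel': array([-0.00023668, -0.00109741,  0.00047477,  0.00222847, -0.00087569,
       -0.00072595]), 'effort': array([-5.82761968e-04, -5.83275497e+01,  2.93289793e+01,  7.00117081e+00,
        8.78708175e-03, -1.10949577e-04]), 'eef_pos': array([284.82696521, 611.58559991, 239.84808556]), 'orientation': array([ 3.06604113e+00, -6.79017029e-01, -2.00201943e-04]), 'force': array([-0.39157482, -0.59542092,  0.22282646]), 'wrist_torque': array([-0.05853003, -0.02479043, -0.00575715]), 'grip_width': 0.9991921796131067} 14.0
```

View pics/scene0.png

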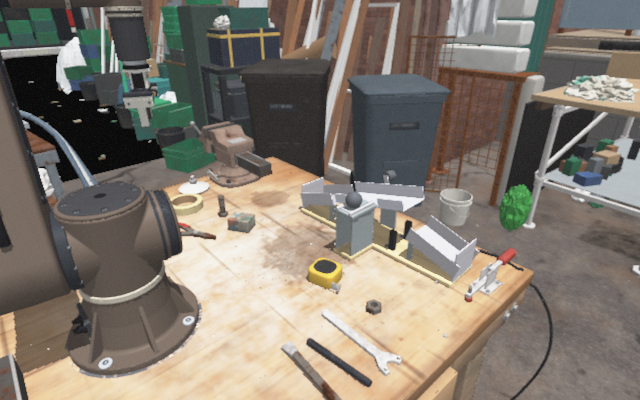

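View pics/side0.png

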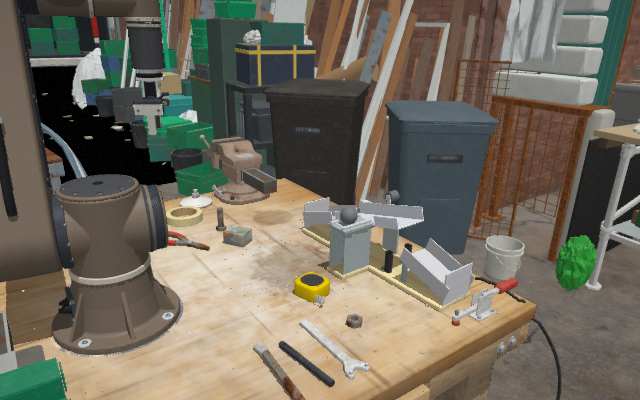

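The scene view shows the ball at about (354,200), with the gate's right end raised near (422,195). In the side view the ball is at (348,215). I'll enlarge both to pick corners.

```bash
python3 - <<'E'
from h import *
for n,(x,y) in dict(scene=(295,165),side=(295,182)).items():
    im=cv2.imread(f'pics/{n}0.png')[y:y+130,x:x+195]
    im=cv2.resize(im,None,fx=4,fy=4,interpolation=cv2.INTER_CUBIC)
    for k in range(0,195,20): cv2.putText(im,str(x+k),(4*k,8),0,.35,(0,0,255)); cv2.line(im,(4*k,10),(4*k,16),(0,0,255))
    for k in range(0,130,20): cv2.putText(im,str(y+k),(0,4*k+4),0,.35,(0,0,255))
    cv2.imwrite(f'pics/{n}0z.png',im)
E
```

```text
(no output)
```

View pics/scene0z.png

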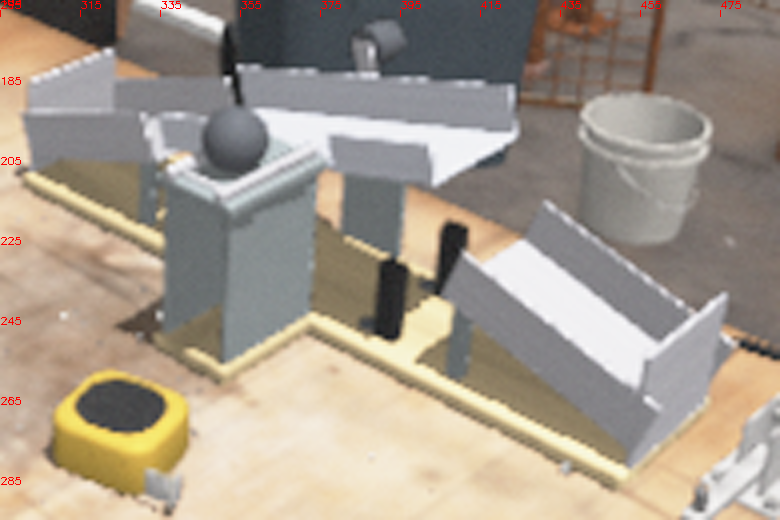

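View pics/side0z.png

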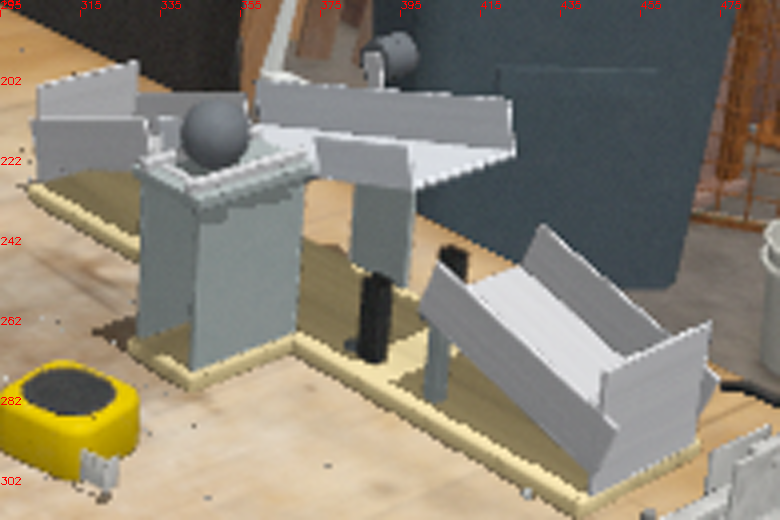

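Both crops are clear: ball at scene (353.6,199.1) and side (348.4,214.6). Base plate corners, deck corners and the right chute's end wall top can all be picked out.

```bash
python3 - <<'E'
from h import *
S=load('scene0.png');T=load('side0.png')
c=lambda o,p:(o[0]+p[0]/4-.4,o[1]+p[1]/4-.4)
pts=dict(ball=((236,139),(215,133)),baseL=((22,178),(30,188)),baseIn=((310,318),(296,336)),baseR=((622,485),(582,513)),
 endN=((645,372),(603,374)),endF=((727,294),(710,322)),gateFtop=((434,145),(410,147)),gateRear=((515,85),(511,100)),gatetip=((518,128),(515,152)),
 deckNearR=((232,205),(196,198)),baseT=((222,378),(192,388)),tapeTop=((120,405),(68,392)))
for k,(a,b) in pts.items():
    a=c((295,165),a);b=c((295,182),b)
    P=tri([(S,*a),(T,*b)]); e=[np.subtract(proj(S,P),a).round(1).tolist(),np.subtract(proj(T,P),b).round(1).tolist()]
    print(k,P.round(0),e)
    if k.startswith('base'): print('   z5',onz(S,*a,5).round(0),onz(T,*b,5).round(0))
    if k=='ball': print('  z144',onz(S,*a,144).round(1),onz(T,*b,144).round(1))
    if k.startswith('end'): print('  z86',onz(S,*a,86).round(1),onz(T,*b,86).round(1))
print(R.from_rotvec(monitor.get_obs()['orientation']).as_matrix().round(3))
E
```

```text
ball [ 491. -105.  144.] [[0.1, -0.2], [-0.1, 0.1]]
  z144 [ 490.7 -105.3  144. ] [ 492.2 -104.3  144. ]
baseL [534. 153.   1.] [[0.3, -0.4], [-0.4, 0.4]]
   z5 [527. 146.   5.] [531. 147.   5.]
baseIn [ 542. -128.    8.] [[0.2, -0.3], [-0.3, 0.3]]
   z5 [ 544. -126.    5.] [ 547. -123.    5.]
baseR [ 550. -346.    3.] [[0.1, -0.1], [-0.1, 0.1]]
   z5 [ 546. -348.    5.] [ 547. -349.    5.]
endN [ 540. -353.   88.] [[0.9, -1.3], [-1.0, 1.3]]
  z86 [ 538. -353.   86.] [ 549.3 -348.5   86. ]
endF [ 639. -344.   86.] [[0.1, -0.2], [-0.1, 0.2]]
  z86 [ 638.4 -343.7   86. ] [ 640.5 -342.8   86. ]
gateFtop [ 547. -204.  158.] [[0.1, -0.1], [-0.1, 0.1]]
gateRear [ 633. -197.  166.] [[-0.0, 0.1], [0.0, -0.1]]
gatetip [ 643. -196.  132.] [[-0.3, 0.6], [0.3, -0.6]]
deckNearR [ 454. -138.  126.] [[-0.2, 0.3], [0.2, -0.3]]
baseT [ 468. -122.   -7.] [[0.1, -0.2], [-0.2, 0.2]]
   z5 [ 455. -134.    5.] [ 456. -138.    5.]
tapeTop [ 370. -137.   29.] [[0.1, -0.1], [-0.1, 0.1]]
[[ 0.906 -0.422 -0.   ]
 [-0.422 -0.906 -0.001]
 [ 0.     0.001 -1.   ]]
```

```bash
python3 -m creep '[{"twist":[0,0,7],"linear":[2.8,2.8,0],"fingers":0},{"twist":[0,0,14],"linear":[5.6,5.6,0],"fingers":0},{"twist":[0,0,21],"linear":[8.5,8.3,0],"fingers":0},{"twist":[0,0,28],"linear":[11.4,11.2,0],"fingers":0},{"twist":[0,0,31],"linear":[14.3,14,0],"fingers":0}]'
python3 -m creep '[{"twist":[0,0,7],"linear":[3.9,0.9,0],"fingers":0},{"twist":[0,0,14],"linear":[7.8,1.8,0],"fingers":0},{"twist":[0,0,21],"linear":[11.7,2.7,0],"fingers":0},{"twist":[0,0,28],"linear":[15.6,3.6,0],"fingers":0},{"twist":[0,0,31],"linear":[19.5,4.6,0],"fingers":0}]'
python3 -m creep '[{"twist":[0,0,0],"linear":[4,-1.2,0],"fingers":0},{"twist":[0,0,0],"linear":[8,-2.4,0],"fingers":0},{"twist":[0,0,0],"linear":[12,-3.6,0],"fingers":0},{"twist":[0,0,0],"linear":[16,-5,0],"fingers":0},{"twist":[0,0,0],"linear":[20,-6.3,0],"fingers":0}]'
python3 -m creep '[{"twist":[0,0,0],"linear":[3,-1,0],"fingers":0},{"twist":[0,0,0],"linear":[5,-1.5,0],"fingers":0},{"twist":[0,0,0],"linear":[5,-1.5,0],"fingers":0}]'
python3 - <<'E'
from h import *
o=monitor.get_obs();print(o['eef_pos'],R.from_rotvec(o['orientation']).as_matrix().round(3),o['force'],o['joint_positions'].round(2))
s=snap('wrist','w1.png')
O=np.array([584,-101,0])
Rz=R.from_euler('z',.05).as_matrix()
im=cv2.imread('pics/w1.png')
for p in [(-44,0,124),(-132,-30,124),(-93,0,144),(0,-90,132),(0,90,88),(0,-241,86)]:
    print(p,proj(s,O+Rz@np.array(p)))
E
```

```text
t: 0.57
eef_pos: [355.6, 422.6, 240.2]
orientation: [2.769, -1.483, -0.0]
force: [-0.6, 0.2, 0.3]
grip_width: 0.683
t: 0.98
eef_pos: [426.6, 235.4, 240.6]
orientation: [-2.272, 2.169, 0.0]
force: [1.2, -0.0, 0.3]
grip_width: 0.304
t: 1.4
eef_pos: [499.7, 40.2, 240.8]
orientation: [-2.279, 2.161, -0.0]
force: [1.1, 0.5, -0.3]
grip_width: 0.007
t: 1.65
eef_pos: [517.6, -10.2, 240.1]
orientation: [2.275, -2.165, -0.0]
force: [1.2, -0.7, -0.1]
grip_width: 0.003
[517.57243333 -10.21540651 240.09644559] [[ 0.049 -0.999 -0.001]
 [-0.999 -0.049 -0.001]
 [ 0.001  0.001 -1.   ]] [ 1.22065132 -0.70198251 -0.13273129] [ 0.36  0.1  -0.33  0.   -1.14 -0.31]
(-44, 0, 124) [297.5380699622325, 85.31657245066296]
(-132, -30, 124) [412.1479576919994, 43.56407788891053]
(-93, 0, 144) [362.8533668938452, 84.22784674222352]
(0, -90, 132) [229.20267894245745, -56.28919897698432]
(0, 90, 88) [257.3504060509443, 183.33180447192257]
(0, -241, 86) [228.3198919873248, -294.21696867537594]
```

View pics/w1.png

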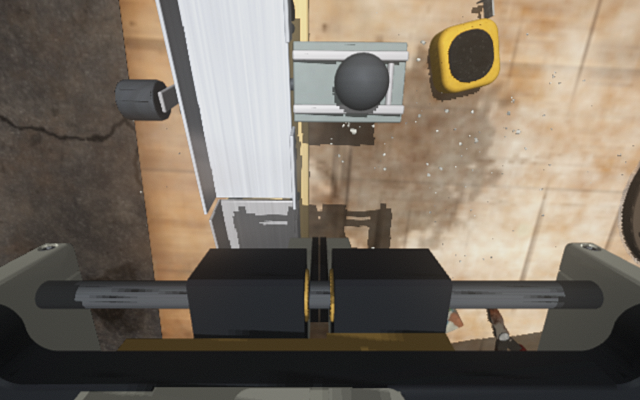

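The wrist view agrees with the estimate: deck end at (293,82), ball at (361,81), and yaw 0.05 matches the tool. The origin comes out near (588,-103), and the gate still leans left. Next I press the right end.

```bash
python3 -m creep '[{"twist":[0,0,0],"linear":[3.9,-1.3,0],"fingers":0},{"twist":[0,0,0],"linear":[7.8,-2.6,0],"fingers":0},{"twist":[0,0,0],"linear":[11.7,-3.9,0],"fingers":0},{"twist":[0,0,0],"linear":[15.5,-5.2,0],"fingers":0},{"twist":[0,0,0],"linear":[18.6,-6.3,0],"fingers":0}]'
python3 -m creep '[{"twist":[0,0,0],"linear":[0,0,2],"fingers":0},{"twist":[0,0,0],"linear":[0,0,4],"fingers":0},{"twist":[0,0,0],"linear":[0,0,6],"fingers":0},{"twist":[0,0,0],"linear":[0,0,7.5],"fingers":0},{"twist":[0,0,0],"linear":[0,0,7.5],"fingers":0}]'
python3 -m creep '[{"twist":[0,0,0],"linear":[0,0,0.8],"fingers":0},{"twist":[0,0,0],"linear":[0,0,1.4],"fingers":0},{"twist":[0,0,0],"linear":[0,0,2.0],"fingers":0},{"twist":[0,0,0],"linear":[0,0,2.4],"fingers":0},{"twist":[0,0,0],"linear":[0,0,2.8],"fingers":0}]'
```

```text
t: 2.12
eef_pos: [590.5, -190.7, 240.4]
orientation: [2.28, -2.161, -0.0]
force: [0.7, 0.6, 0.4]
grip_width: 0.001
t: 2.53
eef_pos: [587.8, -188.1, 161.8]
orientation: [2.277, -2.16, -0.008]
force: [-1.0, 0.2, -0.7]
grip_width: 0.004
t: 2.95
eef_pos: [590.1, -189.3, 137.7]
orientation: [-2.279, 2.161, -0.001]
force: [0.9, -0.6, 0.6]
grip_width: 0.003
```

```bash
python3 -m creep '[{"twist":[0,0,0],"linear":[0,0,0.6],"fingers":0},{"twist":[0,0,0],"linear":[0,0,1.2],"fingers":0},{"twist":[0,0,0],"linear":[0,0,1.8],"fingers":0},{"twist":[0,0,0],"linear":[0,0,2.4],"fingers":0},{"twist":[0,0,0],"linear":[0,0,2.8],"fingers":0}]'
python3 -m creep '[{"twist":[0,0,0],"linear":[0,0,0.1],"fingers":0},{"twist":[0,0,0],"linear":[0,0,0.1],"fingers":0},{"twist":[0,0,0],"linear":[0,0,0.1],"fingers":0}]'
python3 - <<'E'
from h import *
s=snap('scene','s2.png')
im=cv2.resize(s['img'][150:290,290:490,::-1],None,fx=4,fy=4,interpolation=cv2.INTER_CUBIC);cv2.imwrite('pics/s2z.png',im)
E
```

```text
t: 3.37
eef_pos: [589.5, -189.3, 108.5]
orientation: [2.279, -2.162, -0.001]
force: [-0.4, 0.1, 0.5]
grip_width: 0.008
t: 3.62
eef_pos: [590.0, -189.4, 108.6]
orientation: [2.279, -2.162, 0.0]
force: [-0.4, 0.2, -0.5]
grip_width: 0.002
```

View pics/s2z.png

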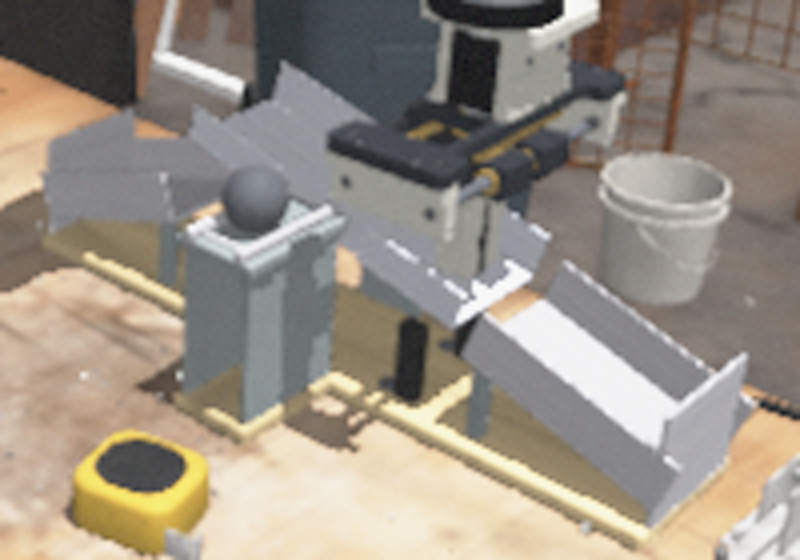

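The gate has swung over to the right, with its right end down by the chute. The ball is still on the deck at crop (255,200). I'll lift and go behind the ball.

```bash
python3 -m creep '[{"twist":[0,0,0],"linear":[0,0,-3],"fingers":0},{"twist":[0,0,0],"linear":[0,0,-6.5],"fingers":0},{"twist":[0,0,0],"linear":[0,0,-10],"fingers":0},{"twist":[0,0,0],"linear":[0,0,-13.2],"fingers":0},{"twist":[0,0,0],"linear":[0,0,-13.2],"fingers":0}]'
python3 -m creep '[{"twist":[0,0,0],"linear":[-1.8,3,0],"fingers":0},{"twist":[0,0,0],"linear":[-3.6,6.2,0],"fingers":0},{"twist":[0,0,0],"linear":[-5.4,9.2,0],"fingers":0},{"twist":[0,0,0],"linear":[-7.2,12.2,0],"fingers":0},{"twist":[0,0,0],"linear":[-8.7,14.8,0],"fingers":0}]'
python3 -m creep '[{"twist":[0,0,0],"linear":[0,0,0],"fingers":0},{"twist":[0,0,0],"linear":[0,0,0],"fingers":0}]'
python3 - <<'E'
from h import *
o=monitor.get_obs();print(o['eef_pos'],R.from_rotvec(o['orientation']).as_matrix().round(3)[:2])
s=snap('wrist','w3.png');print(proj(s,(492,-107,144)),proj(s,(544,-105,124)),proj(s,(588,-103,110)))
E
```

```text
t: 4.08
eef_pos: [593.1, -190.3, 248.9]
orientation: [-2.276, 2.157, -0.016]
force: [1.3, 0.4, 1.3]
grip_width: 0.009
t: 4.5
eef_pos: [435.5, -109.8, 240.5]
orientation: [-2.279, 2.162, -0.0]
force: [0.4, 0.5, 1.1]
grip_width: 0.007
t: 4.67
eef_pos: [436.7, -109.8, 241.7]
orientation: [-2.279, 2.158, -0.003]
force: [0.5, -0.5, -0.4]
grip_width: 0.005
[ 436.71434822 -109.81047425  241.66284187] [[ 0.054 -0.999  0.003]
 [-0.999 -0.054  0.001]]
[253.52196154397797, 204.64580618732268] [199.57063999809287, 196.27449571793278] [157.88344487596837, 191.2417454722639]
```

View pics/w3.png

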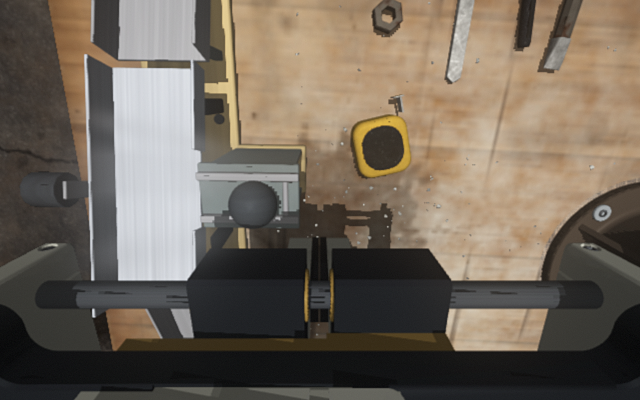

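Ball at (255,204), within 1.5 px of the prediction, and the gate is still resting right. Descend, then push slowly.

```bash
python3 -m creep '[{"twist":[0,0,0],"linear":[0,0,2.5],"fingers":0},{"twist":[0,0,0],"linear":[0,0,5],"fingers":0},{"twist":[0,0,0],"linear":[0,0,7.5],"fingers":0},{"twist":[0,0,0],"linear":[0,0,8.8],"fingers":0},{"twist":[0,0,0],"linear":[0,0,8.8],"fingers":0}]'
python3 -m creep '[{"twist":[0,0,0],"linear":[0,-0.3,0],"fingers":0},{"twist":[0,0,0],"linear":[0,-0.6,0],"fingers":0},{"twist":[0,0,0],"linear":[0,-0.9,0],"fingers":0},{"twist":[0,0,0],"linear":[0,-1.2,0],"fingers":0},{"twist":[0,0,0],"linear":[0,-1.5,0],"fingers":0}]'
python3 -m creep '[{"twist":[0,0,0],"linear":[0,-0.4,0],"fingers":0},{"twist":[0,0,0],"linear":[0,-0.8,0],"fingers":0},{"twist":[0,0,0],"linear":[0,-1.2,0],"fingers":0},{"twist":[0,0,0],"linear":[0,-1.6,0],"fingers":0},{"twist":[0,0,0],"linear":[0,-2,0],"fingers":0}]'
python3 - <<'E'
from h import *
s=snap('scene','s4.png');w=imaging.snapshot('wrist')
a=cv2.resize(s['img'][150:290,290:490,::-1],None,fx=3,fy=3,interpolation=cv2.INTER_CUBIC)
b=cv2.resize(w['img'][100:240,50:450,::-1],(600,180));cv2.imwrite('pics/s4z.png',np.vstack([a,b]))
E
```

```text
t: 5.13
eef_pos: [436.3, -110.8, 149.5]
orientation: [2.275, -2.16, -0.006]
force: [-0.9, 0.3, -0.1]
grip_width: 0.004
t: 5.55
eef_pos: [453.4, -109.5, 153.3]
orientation: [-2.279, 2.161, -0.002]
force: [-0.7, -0.1, 0.2]
grip_width: 0.004
t: 5.97
eef_pos: [472.9, -108.4, 152.6]
orientation: [-2.279, 2.162, -0.0]
force: [-0.7, 0.5, -0.3]
grip_width: 0.002
```

View pics/s4z.png

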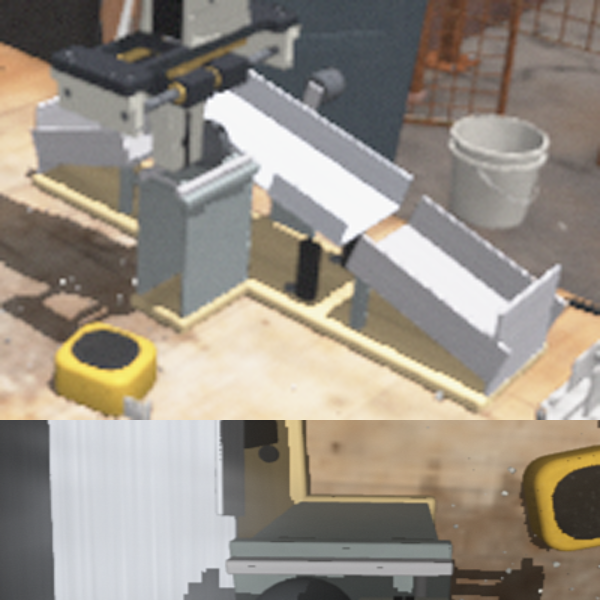

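The finger is on the deck and the ball sits just ahead of it, not yet off. Keep pushing slowly.

```bash
python3 -m creep '[{"twist":[0,0,0],"linear":[0,-0.4,0],"fingers":0},{"twist":[0,0,0],"linear":[0,-0.8,0],"fingers":0},{"twist":[0,0,0],"linear":[0,-1.2,0],"fingers":0},{"twist":[0,0,0],"linear":[0,-1.6,0],"fingers":0},{"twist":[0,0,0],"linear":[0,-2,0],"fingers":0}]'
python3 -m creep '[{"twist":[0,0,0],"linear":[0,-0.4,0],"fingers":0},{"twist":[0,0,0],"linear":[0,-0.8,0],"fingers":0},{"twist":[0,0,0],"linear":[0,-1.2,0],"fingers":0},{"twist":[0,0,0],"linear":[0,-1.2,0],"fingers":0},{"twist":[0,0,0],"linear":[0,-1.2,0],"fingers":0}]'
python3 -m creep '[{"twist":[0,0,0],"linear":[0,0,0],"fingers":0},{"twist":[0,0,0],"linear":[0,0,0],"fingers":0},{"twist":[0,0,0],"linear":[0,0,0],"fingers":0},{"twist":[0,0,0],"linear":[0,0,0],"fingers":0},{"twist":[0,0,0],"linear":[0,0,0],"fingers":0}]'
python3 - <<'E'
from h import *
s=snap('scene','s5.png');w=imaging.snapshot('wrist')
a=cv2.resize(s['img'][150:290,290:490,::-1],None,fx=3,fy=3,interpolation=cv2.INTER_CUBIC)
b=cv2.resize(w['img'][100:240,50:450,::-1],(600,180));cv2.imwrite('pics/s5z.png',np.vstack([a,b]))
E
```

```text
t: 6.48
eef_pos: [492.9, -107.4, 152.6]
orientation: [-2.279, 2.162, -0.0]
force: [-0.6, -0.4, -0.0]
grip_width: 0.005
t: 6.9
eef_pos: [504.5, -106.8, 152.4]
orientation: [2.279, -2.162, -0.0]
force: [-0.2, -1.1, -0.1]
grip_width: 0.006
t: 7.32
eef_pos: [504.3, -106.8, 152.6]
orientation: [-2.279, 2.162, -0.0]
force: [-0.1, -0.5, 0.1]
grip_width: 0.005
```

View pics/s5z.png

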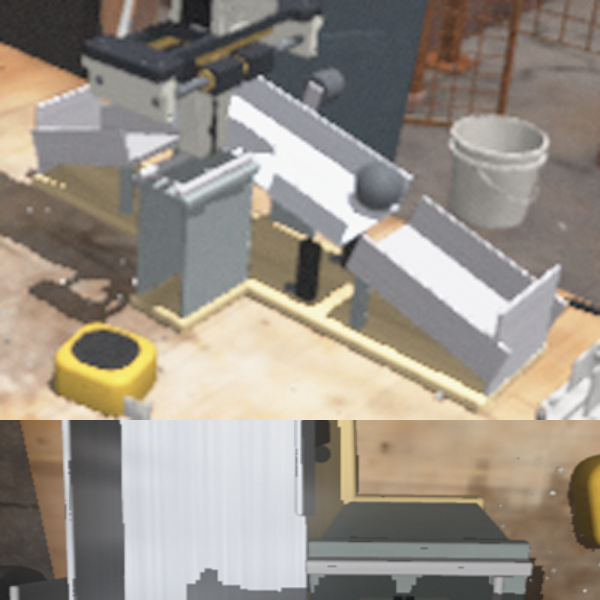

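The ball is rolling down the gate toward the right chute, at crop (380,187). I'll back the finger off and up, let it settle, and check.

```bash
python3 -m creep '[{"twist":[0,0,0],"linear":[0,1,0],"fingers":0},{"twist":[0,0,0],"linear":[0,2,-1],"fingers":0},{"twist":[0,0,0],"linear":[0,3,-4],"fingers":0},{"twist":[0,0,0],"linear":[0,3,-7],"fingers":0},{"twist":[0,0,0],"linear":[0,3,-10],"fingers":0}]'
for i in 1 2 3; do python3 -m creep '[{"twist":[0,0,0],"linear":[0,0,0],"fingers":0},{"twist":[0,0,0],"linear":[0,0,0],"fingers":0},{"twist":[0,0,0],"linear":[0,0,0],"fingers":0},{"twist":[0,0,0],"linear":[0,0,0],"fingers":0},{"twist":[0,0,0],"linear":[0,0,0],"fingers":0}]' | tail -2; done
python3 - <<'E'
from h import *
s=imaging.snapshot('scene')
for i in range(6): t=imaging.snapshot('scene')
d=cv2.absdiff(s['img'],t['img']).max(2)[165:290,290:490];print('moved px',(d>60).sum())
side=imaging.snapshot('side')
print(monitor.get_obs()['t'],monitor.get_obs()['eef_pos'])
a=cv2.resize(t['img'][150:290,290:490,::-1],(570,400),interpolation=cv2.INTER_CUBIC)
b=cv2.resize(side['img'][150:350,200:500,::-1],(300,200));c=cv2.resize(t['img'][150:350,150:450,::-1],(270,200))
cv2.imwrite('pics/f.png',np.vstack([a,np.hstack([b,c])]))
E
```

```text
t: 7.83
eef_pos: [472.8, -108.6, 253.7]
orientation: [2.279, -2.161, -0.001]
force: [1.0, -0.2, 0.3]
grip_width: 0.01
force: [1.1, -0.4, -0.6]
grip_width: 0.004
force: [-0.0, 1.3, -0.3]
grip_width: 0.003
force: [0.6, 0.1, 0.4]
grip_width: 0.007
moved px 0
9.4833 [ 474.39304834 -108.3892244   252.56118514]
```

View pics/f.png

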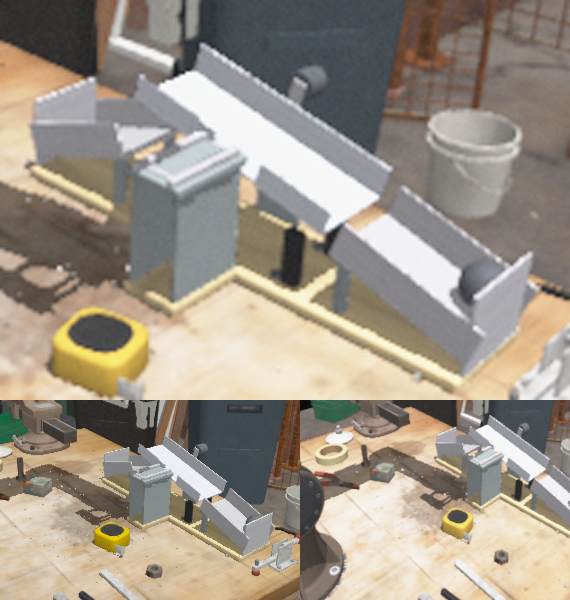

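The ball rests against the end wall of the right chute at crop (480,282). The gate is fully right, the other items look where they were, and the arm is clear.

```bash
python3 -c "
from rig import ticket;print(ticket.job_done())"
```

```text
the job is handed in; nothing more can be done
None
```

The job is done and handed in at about 9.5 s of the 48 s limit. The ball lies in the right chute and the gate rests fully right.

- **Order:** I pressed the gate's raised right end down with the closed fingertips. A picture confirmed it was over to the right with the ball still on the deck. Only then did I push the ball slowly off the deck end.
- **Ball and gate:** The last pictures show the ball against the end wall of the right chute. Seven scene frames over about 0.3 s showed no movement.
- **Other things and the arm:** The tape measure, block, nut and bolt look unmoved by eye; I did not measure them. The finger was about 100 mm up and touching nothing. Reported forces stayed below 2 N.
- **Disagreements:** The first two-camera estimate put the sorter about 4 mm too near in x and 2 mm off in y, so I corrected it from the wrist view. Single edge measurements of its turn ranged from about 0 to 0.08 rad; the wrist view settled it at 0.05. No check failed.

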